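# Load the bench mixer and set its guarded dial

## Robot

A 6-joint arm with a two-finger parallel gripper is mounted at the origin on the work surface. World frame = base frame: x ahead of the robot, y to its left, z up, the work surface at z = 0. Lengths are in m, angles in rad, forces in N, time in s.
With the tool pointing down it reaches from about 0.375 to 0.925 m from the base axis. Payload 5.7 kg.
Tool frame: the origin (TCP) lies midway between the tips of the shut fingers; the grasp point (between the pads) lies 19 mm behind it; z points along the fingers, x is the direction in which the jaws open and shut, and the axes are right-handed (so a half turn about z gives the same grasp; the last joint's range is limited). The gripper opens to 88 mm and grips with 3 to 60 N. Pads are 20 mm wide; open, the fingers measure 115 mm over their backs; the gripper's body (75 mm by 178 mm) begins 61 mm behind the grasp point.
Start: joints at [1.231, 0.359, 1.51, -0, 1.272, -0.115], TCP at [0.134, 0.585, 0.201] pointing down, gripper open.
Joint ranges: [-2.97, 2.97], [-1.01, 2.36], [0.21, 2.38], [-0.96, 4.11], [0.2, 2.71], [-2.98, 2.98]. Speed limits (rad/s): [2.39, 2.39, 3.14, 3.14, 3.14, 3.14].

## Interface

Orientations are given as a unit quaternion [x, y, z, w].
In Python, from bench import move_ptp, servo_line, goto_joints, move_gripper, sleep, inverse_kinematics, capture, PlanningError, close_job, spot_in, silhouettes, current_clock, current_joint_pos, current_qvel, current_joint_torque, current_position, current_orientation, current_force, current_torque, current_finger_gap gives the robot as it stands. Calls block until the motion is done:
- move_ptp(position, orientation): joint-space move of the TCP to a pose.
- servo_line(position, orientation=None, rate=0.15, contact_N=None): straight line of the TCP; orientation=None keeps the orientation; rate is the mean speed in m/s. With contact_N (N) it stops when the force on the tool has changed by that much, and returns True; else False.
- goto_joints(angles): joint-space move.
- move_gripper(opening): finger opening in m; the grip force is fixed at half the most; returns when the fingers have stopped.
- sleep(seconds).
- inverse_kinematics(position, orientation): joint angles nearest the present ones, or None.
- capture(name): name is "scene" or "top" or "wrist"; returns a dict with "image" (480x640x3 uint8, blue, green, red), "range_z" (480x640 float32, m along the optical axis (not along the pixel's ray), 0 where there is no reading), "intrinsics" (3x3 intrinsics, pixels), "R" (3x3) and "t" (3): a world point X has camera coordinates R X + t. Camera axes: x right, y down, z forward; pixel columns grow to the right and rows downward; lengths in m; the calibration is good to about 2 mm. A picture is of the moment at which its call begins.
A pose or a line that the arm cannot do raises PlanningError and nothing moves.
- close_job(): hands the job in, once; it reports no verdict.
Trained networks look in the newest picture that a camera, given by its name, has taken for a name from the list of things; names that differ only in an ending like _2 or _b are one class to them, and where a whole thing is asked for, a point or a joint stands for the part that bears it (a point fixed in the world has none). Each returns a list of dicts, best first, with "conf" (0 to 1); they miss things now and then, are a little off and sometimes report something else, mostly with a low value. They report only what shows in the picture. A call takes as long as a camera call. They do not tell look-alikes from the thing itself.
- spot_in(camera, query): "xy" ([column, row] in pixels, amid what is visible of it).
- silhouettes(camera, query): "region" (480x640 bool, what is visible of it) and "xy" ([column, row] in pixels, amid what is visible of it).
Readings, each from a call of its own:
- current_clock(): time.
- current_joint_pos(): joint angles.
- current_qvel(): joint speeds.
- current_joint_torque(): joint torques, N m.
- current_position(): TCP position.
- current_orientation(): TCP orientation.
- current_force(): force on the tool from outside, world axes, zero at the start.
- current_torque(): the same for the moment, N m.
- current_finger_gap(): finger opening in m.
Only numpy, scipy, OpenCV 4.12 (cv2) and the standard library are available. Lean on these libraries where they do the work, as an engineer would, in place of code of your own. Each camera call takes 0.05 s, during which the arm holds its last target.

## Task

Load the bench mixer and start it: first reach in through the round guard opening and turn the sunk dial knob anticlockwise all the way back to off (pointer at the red mark), and after that swing the orange-handled keeper bar wide open, well clear of the bays. Then stand every blue-ribbed sample cassette on the bench upright in a bay of its own, swing the keeper bar fully shut into its detent, and only then turn the dial clockwise so that its white pointer faces the green mark. Leave the brown bottle standing and the grey weight where it is.

Things in the scene. Friction and masses are not known exactly. Their poses are not given: they have to be found in the camera images.
- mixer: white bench mixer, fixed; origin on the bench under the centre of its row of bays; z up, +y along the row towards the dial housing, +x to the machine's back. Deck 125 x 315 mm, 35 mm high. Grey walls 12 mm high form four bays, 92 (x) by 46 mm (y) inside, 50 mm apart. Keeper pivot post at the -y end; detent post at y +122 mm, 119 mm high
- guard (a point): centre of the guard opening, at the top face of the guard: a round hole of 92 mm diameter in the flat grey top plate (6 mm thick) of the dial housing, a 150 x 150 mm white box 110 mm high at the mixer's +y end. The dial knob is sunk beneath it
- bay0 (a point): centre of the floor of bay 0 (35 mm above the bench); its x axis is the bay's long direction, bay nearest the keeper's pivot
- bay1 (a point): centre of the floor of bay 1 (35 mm above the bench); its x axis is the bay's long direction
- bay2 (a point): centre of the floor of bay 2 (35 mm above the bench); its x axis is the bay's long direction
- bay3 (a point): centre of the floor of bay 3 (35 mm above the bench); its x axis is the bay's long direction, bay nearest the dial housing
- cassette0_mid (a point): sample cassette (absent in some runs): white block 80 x 36 x 30 mm high with a blue upright rib on top, 50 mm long, 10 mm thick, 34 mm high, along the block's long direction; about 150 g. This point: its centre, 32 mm above its underside; x along block and rib, z up. Grip the rib about 20 mm above this point. In a bay it has 6 mm of play each way lengthwise, 5 mm sideways
- cassette1_mid (a point): sample cassette (absent in some runs): white block 80 x 36 x 30 mm high with a blue upright rib on top, 50 mm long, 10 mm thick, 34 mm high, along the block's long direction; about 150 g. This point: its centre, 32 mm above its underside; x along block and rib, z up. Grip the rib about 20 mm above this point. In a bay it has 6 mm of play each way lengthwise, 5 mm sideways
- cassette2_mid (a point): sample cassette (absent in some runs): white block 80 x 36 x 30 mm high with a blue upright rib on top, 50 mm long, 10 mm thick, 34 mm high, along the block's long direction; about 150 g. This point: its centre, 32 mm above its underside; x along block and rib, z up. Grip the rib about 20 mm above this point. In a bay it has 6 mm of play each way lengthwise, 5 mm sideways
- cassette3_mid (a point): sample cassette (absent in some runs): white block 80 x 36 x 30 mm high with a blue upright rib on top, 50 mm long, 10 mm thick, 34 mm high, along the block's long direction; about 150 g. This point: its centre, 32 mm above its underside; x along block and rib, z up. Grip the rib about 20 mm above this point. In a bay it has 6 mm of play each way lengthwise, 5 mm sideways
- dial (a joint): knob in the guard opening, rad: 0 = off, at its stop, white pointer at the red mark; grows as it is turned clockwise seen from above; 1.4 = pointer at the green mark; far stop 2.4. Stays where it is left; needs about 0.03 Nm. Starts between off and green
- dial_grip (a point): on the knob's vertical axis, 28 mm below the guard's top face, the height to grip. Black disc of 48 mm diameter with an upright grip bar 46 mm long, 14 mm thick across it; the disc's top is 22 mm below this point, the bar's top 10 mm above. x along the bar; the white pointer line is on the bar's -x half; the point turns with the knob
- green_mark (a point): centre of the green mark (18 x 10 mm) on top of the guard plate, beside the opening, 59 mm from the knob's axis. The red mark for off is 1.4 rad anticlockwise from it, seen from above
- keeper (a joint): keeper bar, rad: 0 = shut, over the row of bays against its stop, held by a sprung ball detent (about 5 N at the handle; passed between 0.06 and 0.03); grows as it swings open, clockwise from above, over the machine's back, to 1.7. Vertical axis, little friction, stays where left. Starts shut
- keeper_handle (a point): on the keeper's orange upright handle, a round peg of 18 mm diameter, 140 mm from the pivot axis; its top is 22 mm above this point. The bar is a 12 mm steel rod 285 mm long, its top 24 mm below this point; it passes 7 mm above seated cassettes
- keeper_pivot (a point): on the keeper's vertical pivot axis, at the height of the rod's centre, 112 mm above the bench. With the keeper shut the rod points from here along +y of the mixer
- reagent_mid (a point): brown reagent bottle with a blue cap, 52 mm diameter, 100 mm high, standing among the cassettes; this point is half-way up. Not part of the job: leave it standing
- counter: grey round weight 64 mm diameter, 35 mm high, origin at the centre of its underside; in front of the mixer, leave alone
Mind the look-alikes: they are no part of the job. Leave any pink or purple look-alike of the part that bears cassette0_mid alone.

How it is judged:
On the way, in this order (a step that is already met when the one before it is completed fails the run):
1. the dial is turned back to off (within 0.12 rad) (value of joint dial below 0.12 rad), for 0.2 s.
2. the keeper bar is swung open (beyond 1.1 rad), the dial still off (value of joint dial below 0.12 rad and value of joint keeper above 1.1 rad), for 0.2 s.
3. every cassette that is there stands in a bay, the dial still off (x of cassette0_mid in the frame of mixer between -0.02 and 0.02 m and y of cassette0_mid in the frame of mixer between -0.1 and 0.1 m and z of cassette0_mid in the frame of mixer between 0.06 and 0.072 m and angle between each of cassette0_mid, cassette1_mid, cassette2_mid, cassette3_mid's own z axis and vertical below 0.1 rad and x of cassette1_mid in the frame of mixer between -0.02 and 0.02 m and y of cassette1_mid in the frame of mixer between -0.1 and 0.1 m and z of cassette1_mid in the frame of mixer between 0.06 and 0.072 m and x of cassette2_mid in the frame of mixer between -0.02 and 0.02 m and y of cassette2_mid in the frame of mixer between -0.1 and 0.1 m and z of cassette2_mid in the frame of mixer between 0.06 and 0.072 m and x of cassette3_mid in the frame of mixer between -0.02 and 0.02 m and y of cassette3_mid in the frame of mixer between -0.1 and 0.1 m and z of cassette3_mid in the frame of mixer between 0.06 and 0.072 m and value of joint dial below 0.12 rad), for 0.2 s.
4. the keeper bar is shut in its detent over the loaded cassettes, the dial still off (all of step 3 and value of joint keeper below 0.04 rad), for 0.2 s.
At the end, for the whole second after the job is handed in: every cassette that is there stands upright (within 0.1 rad) in a bay of the mixer, on the bay's floor and at rest; the keeper bar is shut in its detent (below 0.04 rad); the dial pointer is at the green mark (1.4 rad within 0.15); the brown bottle stands (x of cassette0_mid in the frame of mixer between -0.02 and 0.02 m and y of cassette0_mid in the frame of mixer between -0.1 and 0.1 m and z of cassette0_mid in the frame of mixer between 0.06 and 0.072 m and angle between each of cassette0_mid, cassette1_mid, cassette2_mid, cassette3_mid's own z axis and vertical below 0.1 rad and x of cassette1_mid in the frame of mixer between -0.02 and 0.02 m and y of cassette1_mid in the frame of mixer between -0.1 and 0.1 m and z of cassette1_mid in the frame of mixer between 0.06 and 0.072 m and x of cassette2_mid in the frame of mixer between -0.02 and 0.02 m and y of cassette2_mid in the frame of mixer between -0.1 and 0.1 m and z of cassette2_mid in the frame of mixer between 0.06 and 0.072 m and x of cassette3_mid in the frame of mixer between -0.02 and 0.02 m and y of cassette3_mid in the frame of mixer between -0.1 and 0.1 m and z of cassette3_mid in the frame of mixer between 0.06 and 0.072 m and value of joint keeper below 0.04 rad and value of joint dial between 1.25 and 1.55 rad and linear speed of each of cassette0, cassette1, cassette2, cassette3 below 0.02 m/s and angle between reagent_mid's own z axis and vertical below 0.3 rad); the robot touches nothing.
It fails at once if the brown bottle is knocked over (angle between reagent_mid's own z axis and vertical above 0.6 rad).
It fails at once if the grey weight is pushed more than 50 mm (distance of counter from where it was at the start of the episode above 0.05 m).
Of cassette0, cassette1, cassette2, cassette3 only 2 to 4 are there at a start; the rules pass over those that are not, and their reading is None.
At some moment in a run one of cassette0, cassette1, cassette2, cassette3 may be knocked a few centimetres aside while the robot is not near it.
Once in a run the grip may slacken for a moment while it holds something.
It also fails if it takes over 210 s, if anything falls off the work surface, if the arm or the gripper's body presses on something with over 40 N, if the wrist force passes 120 N, or if a joint passes its speed limit or range.

## Working session

There is one attempt and no reset: what is moved stays moved. The work goes in short steps, each a Python script; the robot and the scene stay as the last script left them, time stands still between calls to the robot, and variables do not carry over. Pictures are saved under pics/ and viewed, and the job is handed in when it is done.

```bash
mkdir -p pics; ls; python3 - <<'E'
from bench import *
import cv2
for n in ["scene","top","wrist"]:
    c=capture(n); cv2.imwrite(f"pics/a_{n}.png",c["image"]); print(n,c["intrinsics"].tolist(),c["R"].round(3).tolist(),c["t"].round(3).tolist())
print(current_clock(),current_orientation())
E
```

```text
pics
scene [[485.18349207486995, 0.0, 316.6322293934645], [0.0, 485.18349207486995, 248.76356795035247], [0.0, 0.0, 1.0]] [[0.28, 0.96, -0.011], [0.552, -0.171, -0.816], [-0.785, 0.223, -0.578]] [-0.097, -0.161, 1.542]
top [[581.5236139191561, 0.0, 331.46052335025183], [0.0, 581.5236139191561, 242.90389904996937], [0.0, 0.0, 1.0]] [[-0.026, -0.999, -0.022], [-0.987, 0.03, -0.156], [0.156, 0.018, -0.988]] [0.005, 0.469, 1.276]
wrist [[366.9230004494448, 0.0, 327.9333561487743], [0.0, 366.9230004494448, 239.59289025455655], [0.0, 0.0, 1.0]] [[0.222, 0.975, -0.001], [0.934, -0.213, 0.288], [0.28, -0.065, -0.958]] [-0.598, -0.035, 0.391]
0.15 [ 7.81951013e-01  6.23339461e-01 -6.24598512e-04  3.72813353e-04]
```

View pics/a_scene.png

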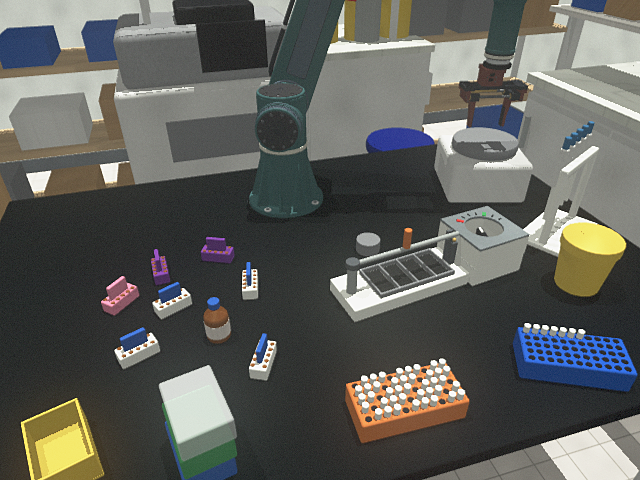

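View pics/a_top.png

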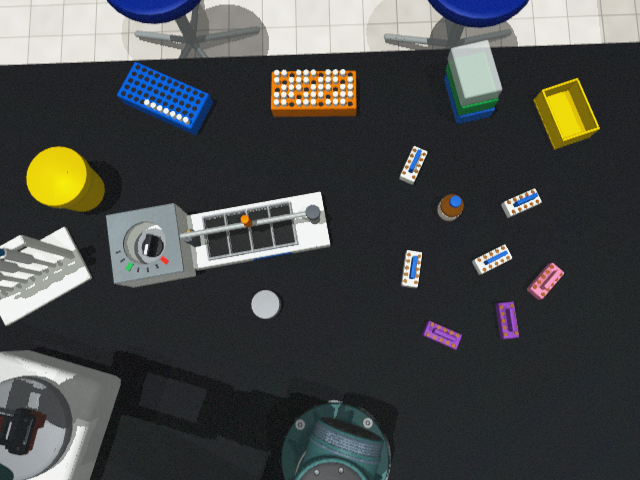

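View pics/a_wrist.png

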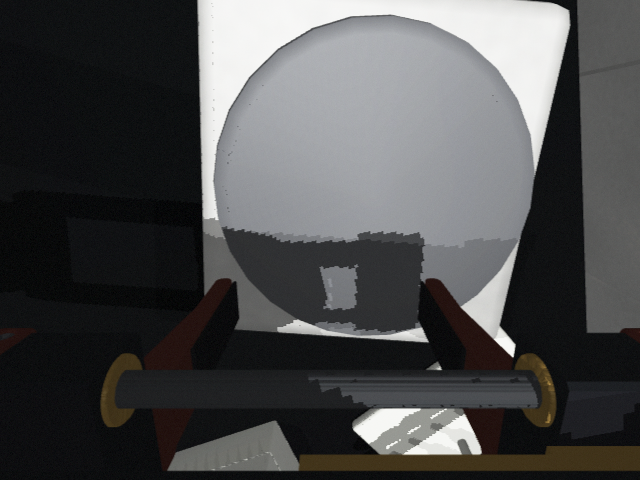

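The top view shows the four white, blue-ribbed cassettes at (414,165), (522,202), (492,259) and (412,269). Three look-alikes are to be left alone: pink (545,281), purple (508,320) and purple (442,335). The bottle is at (451,207), the weight at (265,305), the dial at (150,245) and the handle at (245,220).

```bash
cat > h.py <<'E'
from bench import *
import numpy as np, cv2
def world(c,u,v,z=None,d=None):
    K=c["intrinsics"];R=c["R"];t=c["t"]
    ray=R.T@np.linalg.solve(K,[u,v,1.0]); o=-R.T@t
    if z is not None: s=(z-o[2])/ray[2]
    else:
        if d is None: d=c["range_z"][int(round(v)),int(round(u))]
        s=d
    return o+s*ray
def cloud(c):
    K=c["intrinsics"];d=c["range_z"]
    u,v=np.meshgrid(np.arange(640),np.arange(480))
    p=np.stack([(u-K[0,2])/K[0,0]*d,(v-K[1,2])/K[1,1]*d,d],-1)
    return (p-c["t"])@c["R"]
def proj(c,X):
    p=c["R"]@np.asarray(X)+c["t"]; q=c["intrinsics"]@p; return q[:2]/q[2]
def Q(yaw):
    # tool z down, tool x at world angle yaw
    return np.array([np.cos(yaw/2),np.sin(yaw/2),0,0])
E
python3 - <<'E'
from h import *
c=capture("top"); P=cloud(c)
for q in ["mixer","guard","bay0","bay1","bay2","bay3","cassette0_mid","dial_grip","green_mark","keeper_handle","keeper_pivot","reagent_mid","counter"]:
    print(q,[(round(r["conf"],2),np.round(r["xy"],1).tolist(),world(c,*r["xy"]).round(3).tolist()) for r in spot_in("top",q)][:8])
I=c["image"]
cv2.imwrite("pics/b_mix.png",cv2.resize(I[180:300,90:340],None,fx=3.2,fy=3.2,interpolation=cv2.INTER_CUBIC))
cv2.imwrite("pics/b_cas.png",cv2.resize(I[130:360,380:580],None,fx=2.6,fy=2.6,interpolation=cv2.INTER_CUBIC))
# housing top plane and deck
m=(P[...,2]>0.1)&(P[...,2]<0.118); m[:, :90]=0; m[:,340:]=0; m[:180]=0;m[300:]=0
n,l,s,_=cv2.connectedComponentsWithStats(m.astype(np.uint8))
k=1+np.argmax(s[1:,4]); pts=P[l==k]; print(s[k],np.median(pts[:,2]))
r=cv2.minAreaRect(pts[:,:2].astype(np.float32)*1000); print(r)
m=(P[...,2]>0.025)&(P[...,2]<0.055); m[:, :100]=0; m[:,340:]=0; m[:180]=0;m[290:]=0
n,l,s,_=cv2.connectedComponentsWithStats(m.astype(np.uint8))
k=1+np.argmax(s[1:,4]); pts=P[l==k]; print(s[k],np.median(pts[:,2]))
print(cv2.minAreaRect(pts[:,:2].astype(np.float32)*1000))
E
```

```text
mixer [(0.58, [206.6, 237.0], [0.492, 0.277, 0.033])]
guard [(0.65, [205.8, 237.7], [0.489, 0.276, 0.041])]
bay0 [(0.75, [205.7, 235.5], [0.493, 0.276, 0.043])]
bay1 [(0.75, [205.7, 235.5], [0.493, 0.276, 0.043])]
bay2 [(0.75, [205.7, 235.5], [0.493, 0.276, 0.043])]
bay3 [(0.75, [205.7, 235.5], [0.493, 0.276, 0.043])]
cassette0_mid [(0.93, [544.3, 283.3], [0.363, -0.471, 0.054]), (0.83, [509.9, 320.0], [0.285, -0.389, 0.06]), (0.73, [441.7, 329.0], [0.27, -0.246, 0.03]), (0.57, [495.4, 258.7], [0.419, -0.366, 0.064])]
dial_grip [(0.9, [155.7, 243.5], [0.476, 0.385, 0.058])]
green_mark [(0.86, [202.7, 239.7], [0.486, 0.285, 0.033])]
keeper_handle [(0.61, [257.5, 218.7], [0.512, 0.147, 0.121])]
keeper_pivot [(0.85, [206.5, 236.0], [0.492, 0.274, 0.043])]
reagent_mid [(0.85, [448.5, 205.2], [0.539, -0.268, 0.076])]
counter [(0.63, [262.0, 306.3], [0.331, 0.151, 0.035]), (0.24, [154.0, 243.3], [0.475, 0.386, 0.065])]
[ 106  203  140   80 3806] 0.10960442626846387
((482.2045593261719, 322.4822692871094), (151.4847869873047, 295.9629211425781), 8.872600555419922)
[ 127  191  203   95 6750] 0.035440469508996646
((494.29486083984375, 234.68655395507812), (149.64576721191406, 465.1039733886719), 8.716021537780762)
```

View pics/b_mix.png

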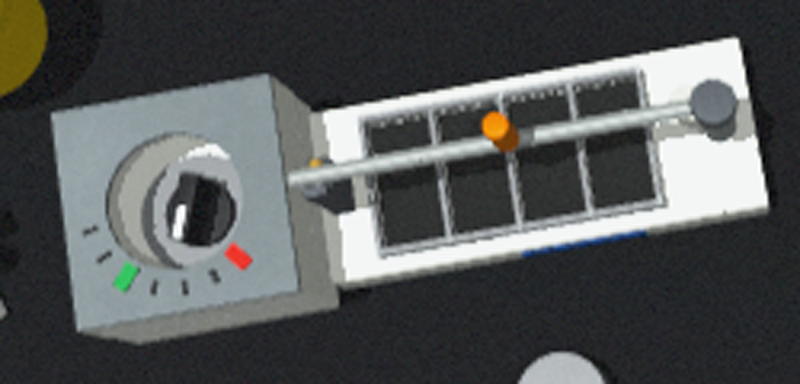

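View pics/b_cas.png

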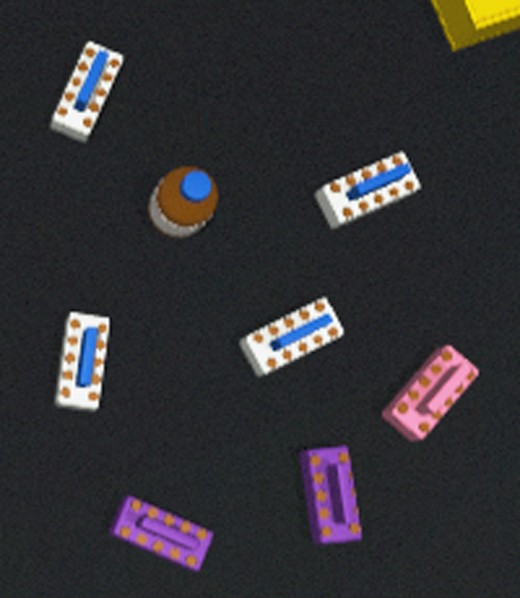

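```bash
python3 - <<'E'
from h import *
c=capture("top"); P=cloud(c)
m=((P[...,2]>0.103)&(P[...,2]<0.116)).astype(np.uint8); m[:, :90]=0; m[:,340:]=0; m[:180]=0;m[300:]=0
m=cv2.morphologyEx(m,cv2.MORPH_OPEN,np.ones((7,7)))
n,l,s,_=cv2.connectedComponentsWithStats(m); k=1+np.argmax(s[1:,4]); pts=P[l==k]
print(s[k],np.median(pts[:,2]),cv2.minAreaRect(pts[:,:2].astype(np.float32)*1000))
for u,v in [(363,118),(642,70),(664,207),(383,255)]: print("grid",world(c,u/3.2+90,v/3.2+180,z=0.047).round(4))
for u,v in [(53,113),(270,74),(298,291),(80,331)]: print("hous",world(c,u/3.2+90,v/3.2+180,z=0.110).round(4))
for u,v in [(327,112),(738,39),(768,208),(340,285)]: print("deck",world(c,u/3.2+90,v/3.2+180,z=0.035).round(4))
print("green",world(c,125/3.2+90,277/3.2+180,z=0.11),"red",world(c,238/3.2+90,257/3.2+180,z=0.11))
print("hole L,R,T,B",[world(c,u/3.2+90,v/3.2+180,z=0.11).round(4) for u,v in [(107,205),(243,207),(175,132),(175,268)]])
print("dial bar bits",world(c,204/3.2+90,180/3.2+180),world(c,204/3.2+90,236/3.2+180))
print("pivot post top",world(c,713/3.2+90,98/3.2+180), world(c,713/3.2+90,98/3.2+180,z=0.12))
print("handle top",world(c,495/3.2+90,124/3.2+180),world(c,495/3.2+90,124/3.2+180,z=0.164))
E
```

```text
[ 107  205   76   77 3151] 0.10941030976195551 ((471.2294921875, 393.64422607421875), (151.38375854492188, 152.865478515625), 8.874381065368652)
grid [0.5356 0.2806 0.047 ]
grid [0.5641 0.0822 0.047 ]
grid [0.4654 0.0683 0.047 ]
grid [0.4373 0.2658 0.047 ]
hous [0.5322 0.4761 0.11  ]
hous [0.5546 0.3289 0.11  ]
hous [0.4063 0.3079 0.11  ]
hous [0.3838 0.453  0.11  ]
deck [0.5433 0.3095 0.035 ]
deck [0.5875 0.014  0.035 ]
deck [ 0.4644 -0.0043  0.035 ]
deck [0.4185 0.2989 0.035 ]
green [0.4190543  0.42392353 0.11      ] red [0.43027817 0.34838429 0.11      ]
hole L,R,T,B [array([0.468 , 0.4375, 0.11  ]), array([0.4639, 0.3456, 0.11  ]), array([0.5166, 0.3927, 0.11  ]), array([0.4241, 0.3905, 0.11  ])]
dial bar bits [ 0.26369169 -0.03083029  1.33329043] [0.45228969 0.38745016 0.06152633]
pivot post top [0.52604418 0.02860101 0.12193669] [0.52646362 0.02869602 0.12      ]
handle top [0.5047617  0.16747906 0.16152756] [0.50425304 0.16706063 0.164     ]
```

```bash
python3 - <<'E'
from h import *
p=current_position(); servo_line([p[0],p[1],0.33],rate=0.3)
move_ptp([0.41,0.37,0.33],Q(np.arctan2(.39,.47)+np.pi/2))
print(current_joint_pos(),current_clock())
c=capture("wrist"); cv2.imwrite("pics/c.png",c["image"]); print((-c["R"].T@c["t"]).round(3),c["R"].round(3))
E
```

```text
[ 6.09809815e-01  1.98765645e-01  1.42151849e+00  4.36410573e-04
  1.52280820e+00 -1.65335055e+00] 2.8583
[0.348 0.318 0.512] [[-0.639  0.769  0.001]
 [ 0.737  0.612  0.287]
 [ 0.22   0.184 -0.958]]
```

View pics/c.png

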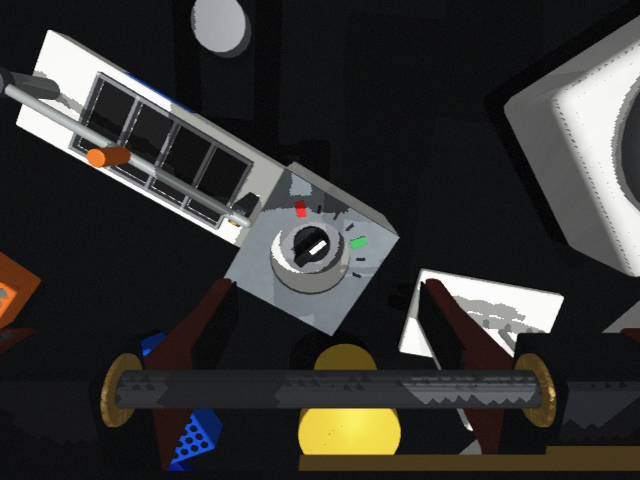

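```bash
python3 - <<'E'
from h import *
c=capture("wrist"); I=c["image"]
cv2.imwrite("pics/d.png",cv2.resize(I[150:340,215:405],None,fx=3.15,fy=3.15,interpolation=cv2.INTER_CUBIC))
cv2.imwrite("pics/d2.png",cv2.resize(I[20:250,0:270],None,fx=2.6,fy=2.6,interpolation=cv2.INTER_CUBIC))
E
```

```text
(no output)
```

View pics/d.png

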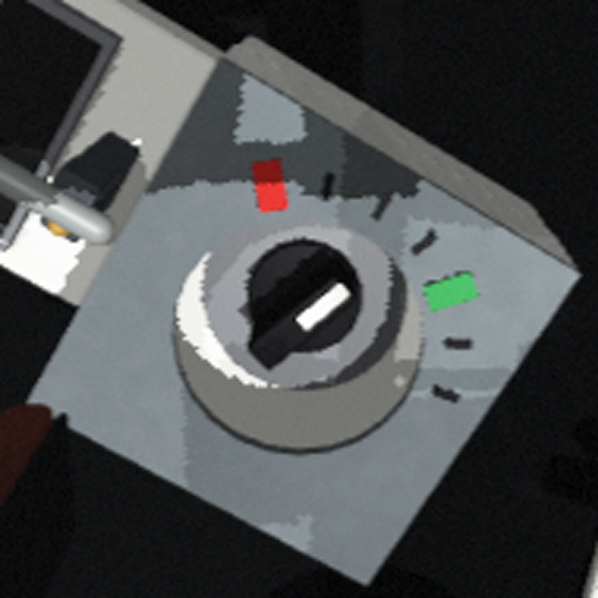

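View pics/d2.png

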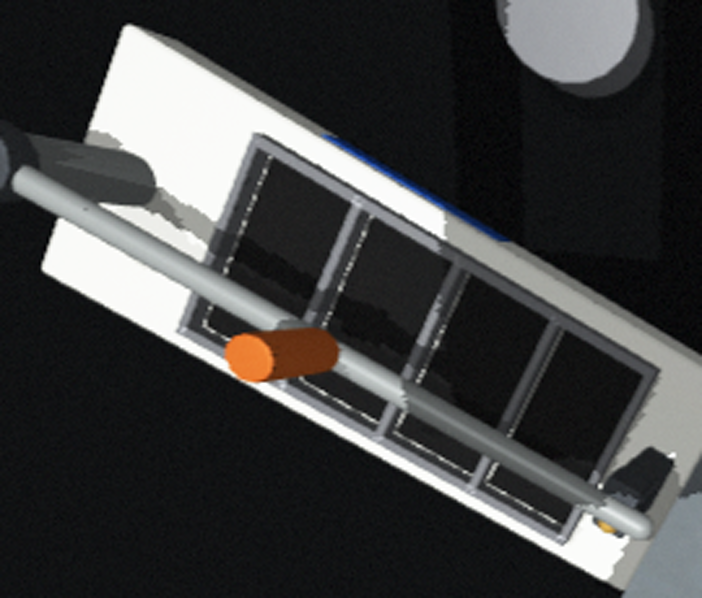

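```bash
python3 - <<'E'
from h import *
c=capture("wrist"); f=3.15
w=lambda u,v,z: world(c,u/f+215,v/f+150,z=z)
hole=[w(*p,.11)[:2] for p in [(173,332),(424,332),(300,453)]]; print("hole",np.round(hole,4), ((hole[0]+hole[1])/2).round(4))
g,r=w(452,291,.11),w(269,185,.11); print("g,r",g,r)
a,b=w(302,327,.092),w(347,290,.092); print("ptr",a,b)
print("plate corners",[w(*p,.11)[:2].round(4) for p in [(222,58),(580,272),(368,584),(28,402)]])
w2=lambda u,v,z: world(c,u/2.6,v/2.6+20,z=z)
G=np.array([w2(*p,.047)[:2] for p in [(258,138),(656,372),(565,540),(186,330)]]);print("grid",G.round(4),G.mean(0))
print("handle",w2(250,358,.164))
d=b-a; print("ptr ang",np.arctan2(d[1],d[0]))
ctr=np.array([.470,.392])
for n,x in [("g",g),("r",r)]: e=x[:2]-ctr; print(n,np.arctan2(e[1],e[0]),np.linalg.norm(e))
E
```

```text
hole [[0.4985 0.3564]
 [0.4394 0.4275]
 [0.5065 0.423 ]] [0.469 0.392]
g,r [0.42089372 0.42505092 0.11      ] [0.43275136 0.34924466 0.11      ]
ptr [0.47194284 0.39500807 0.092     ] [0.44941955 0.39881694 0.092     ]
plate corners [array([0.4083, 0.3091]), array([0.3858, 0.456 ]), array([0.5333, 0.4792]), array([0.5555, 0.3314])]
grid [[0.4699 0.0735]
 [0.439  0.2719]
 [0.5356 0.286 ]
 [0.5655 0.0892]] [0.50250615 0.18014646]
handle [0.50493286 0.16908229 0.164     ]
ptr ang 2.974069458756742
g 2.5491847522118514 0.05919281795854223
r -2.2874725288649556 0.0567052087220837
```

```bash
cat > dial.py <<'E'
from h import *
C=np.array([.4697,.3925])
def enter(yaw,op=0.036):
    move_gripper(op)
    move_ptp([C[0],C[1],0.16],Q(yaw))
    print("F0",current_force().round(2) if hasattr(current_force(),'round') else current_force())
    print("contact",servo_line([C[0],C[1],0.066],rate=0.06,contact_N=6))
    print(current_position())
def ft(): return np.round(current_force(),2).tolist(),np.round(current_torque(),3).tolist()
def turn(total,step=0.05,tz=None):
    j=np.array(current_joint_pos()); t0=np.array(current_torque())
    done=0
    while abs(done)<abs(total)-1e-6:
        s=np.sign(total)*min(step,abs(total)-abs(done)); done+=s
        j[5]-=s; goto_joints(j)
        t=np.array(current_torque())
        if tz and abs(t[2]-t0[2])>tz: print("tz stop",done,t-t0); break
    print("turned",done,ft(),"t",current_clock())
    return done
E
python3 - <<'E'
from dial import *
enter(1.38)
print(ft())
c=capture("wrist"); cv2.imwrite("pics/e.png",c["image"])
E
```

```text
F0 [-0.34  0.34 -0.67]
contact False
[0.46993359 0.39269753 0.06638423]
([-0.44, -0.65, -0.37], [-0.005, -0.009, -0.006])
```

View pics/e.png

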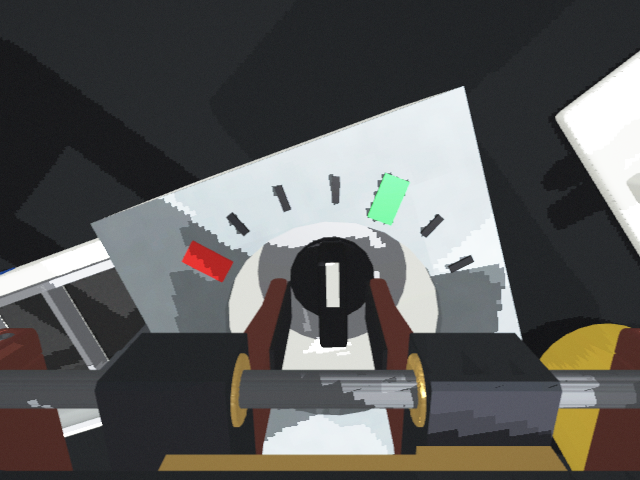

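The jaws straddle the knob. The pointer, near (333,285), is straight and centred between the fingers at (275,300) and (385,300).

```bash
python3 - <<'E'
from dial import *
move_gripper(0.0); print(current_finger_gap(),ft())
turn(0.9)
turn(0.35,step=0.04,tz=0.15)
c=capture("wrist"); cv2.imwrite("pics/f.png",c["image"])
E
```

```text
0.013286134573760437 ([-1.07, 6.08, -3.63], [1.099, 0.006, 0.015])
turned 0.9 ([2.0, -6.3, 1.96], [-1.286, -0.413, 0.051]) t 11.5167
tz stop 0.16 [ 0.35697347  0.10507593 -0.26437427]
turned 0.16 ([1.93, -5.85, 0.64], [-0.929, -0.308, -0.213]) t 12.5167
```

View pics/f.png

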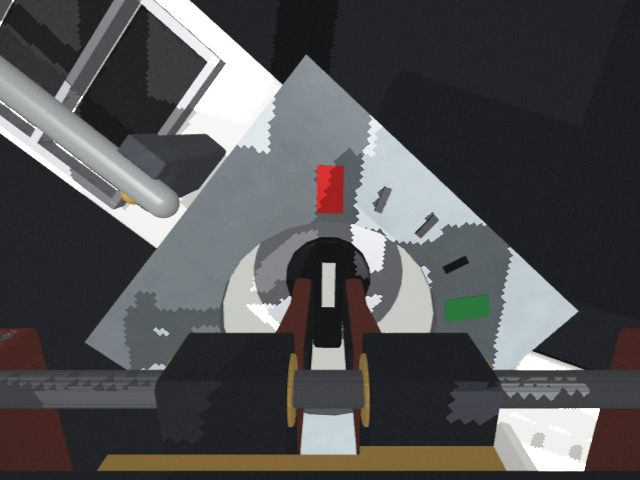

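```bash
cat > keep.py <<'E'
from h import *
PIV=np.array([.5264,.0290]); PSI=0.154
def hp(th): a=np.pi/2+PSI-th; return PIV+0.14*np.array([np.cos(a),np.sin(a)])
def arc(t0,t1,z,step=0.08,yoff=0.0,rate=0.12,lim=60):
    n=int(np.ceil(abs(t1-t0)/step))
    for th in np.linspace(t0,t1,n+1)[1:]:
        x,y=hp(th)
        servo_line([x,y,z],Q(PSI-th+yoff),rate=rate)
        f=np.array(current_force())
        if np.linalg.norm(f)>lim: print("force stop",th,f); return th
    print("arc",th,f.round(1),"t",current_clock()); return th
E
python3 - <<'E'
from dial import *
from keep import hp,PSI
turn(-0.02); move_gripper(0.04)
p=current_position(); servo_line([C[0],C[1],0.25],rate=0.2)
c=capture("top"); 
P=cloud(c); q=P[60:120,260:370].reshape(-1,3); q=q[(q[:,2]>.01)&(q[:,2]<.4)]; print("rack max z",np.percentile(q[:,2],99),q[:,0].min(),q[:,0].max(),q[:,1].min(),q[:,1].max())
x,y=hp(0); print(x,y)
move_gripper(0.06)
move_ptp([x,y,0.26],Q(PSI)); print(current_joint_pos())
cv2.imwrite("pics/g.png",capture("wrist")["image"])
cv2.imwrite("pics/g2.png",capture("scene")["image"][170:330,300:560].repeat(3,0).repeat(3,1))
print(current_clock())
E
```

```text
turned -0.02 ([1.79, -4.78, 0.49], [-0.798, -0.221, -0.022]) t 12.8167
rack max z 0.06963189017855133 0.7799903538110098 0.8816589794006988 -0.07553281655646142 0.12517320441919777
0.5049251184971008 0.16734315835789076
[1.90502525e-01 2.10023797e-01 1.57367980e+00 1.89597431e-04
 1.35774526e+00 3.53699140e-02]
16.8083
```

View pics/g.png

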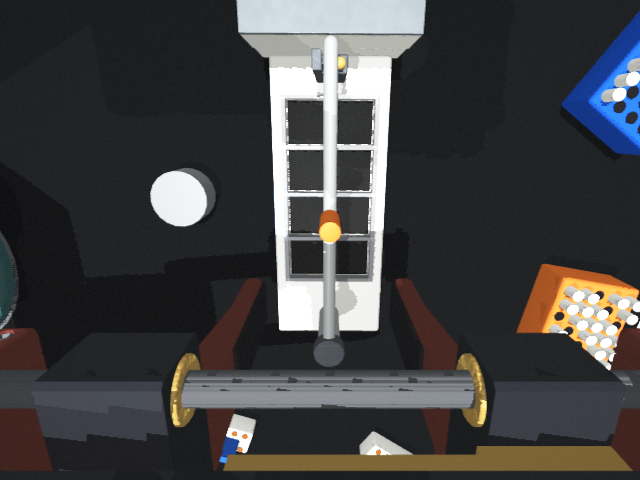

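View pics/g2.png

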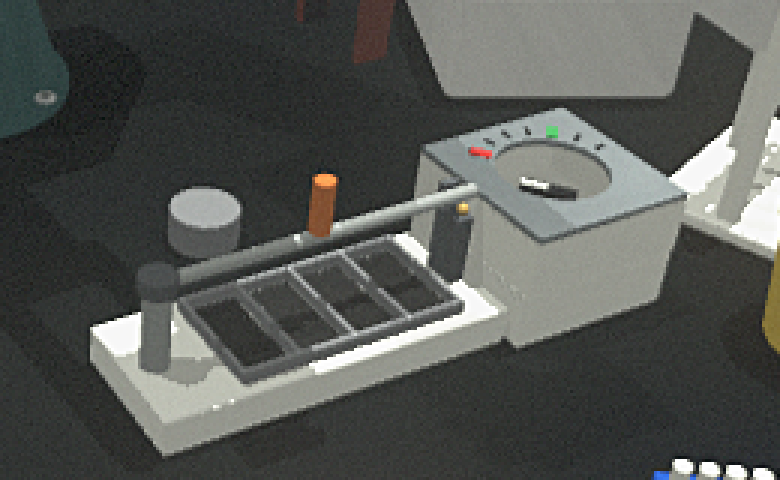

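```bash
python3 - <<'E'
from keep import *
c=capture("wrist")
print("handle",world(c,330,232,z=.164)); print("pivot",world(c,328,349,z=.122))
G=np.array([world(c,u,v,z=.047)[:2] for u,v in [(286,98),(376,98),(286,279),(373,279)]]); print(G.round(4),G.mean(0).round(4))
print(np.arctan2(*(G[1]-G[0])[::-1]))
x,y=hp(0)
print(servo_line([x,y,0.124],rate=0.12,contact_N=6),current_position())
move_gripper(0.0); print(current_finger_gap(),current_force())
E
```

```text
handle [0.505757   0.16805886 0.164     ]
pivot [0.52490178 0.03596394 0.122     ]
[[0.4456 0.2678]
 [0.5354 0.2819]
 [0.4698 0.072 ]
 [0.5698 0.0877]] [0.5052 0.1774]
0.1556001209252258
False [0.50555172 0.16747643 0.12464147]
0.01726297556790387 [ 4.72944955  0.98977242 -3.19266404]
```

```bash
python3 - <<'E'
from keep import *
arc(0,0.24,0.1245,step=0.06,rate=0.06)
print(current_finger_gap())
arc(0.24,1.45,0.1245,step=0.1,rate=0.15)
print(current_finger_gap(),current_position())
sleep(0.2)
cv2.imwrite("pics/i.png",capture("top")["image"])
E
```

```text
arc 0.24 [ 0.9  3.2 -5.6] t 20.05
0.01733045133262888
arc 1.45 [ 2.3  1.5 -9.2] t 23.3
0.017328939679975876 [0.66048126 0.06715189 0.12435727]
```

View pics/i.png

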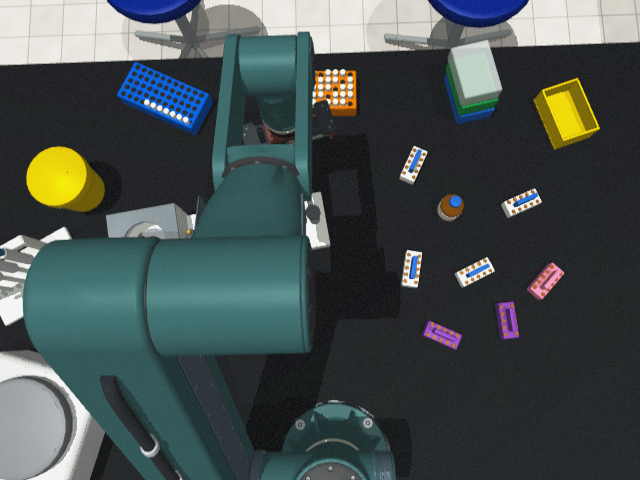

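One cassette has been knocked from (492,259) to (475,271), so I'll re-measure each one before picking it. Next I release the handle and measure.

```bash
cat > cas.py <<'E'
from h import *
PSI=0.154; R0=np.array([.5035,.1770])
ux=np.array([np.cos(PSI),np.sin(PSI)]); uy=np.array([-np.sin(PSI),np.cos(PSI)])
def ribs(c,minpx=30,zr=(0.05,0.075),roi=None):
    """blue rib detections -> list of (centre xy, angle, n)"""
    hsv=cv2.cvtColor(c["image"],cv2.COLOR_BGR2HSV); P=cloud(c)
    m=((hsv[...,0]>98)&(hsv[...,0]<122)&(hsv[...,1]>110)&(P[...,2]>zr[0])&(P[...,2]<zr[1])&(c["range_z"]>0)).astype(np.uint8)
    n,l,s,_=cv2.connectedComponentsWithStats(m,connectivity=8); out=[]
    for k in range(1,n):
        if s[k,4]<minpx: continue
        v,u=np.nonzero(l==k)
        pts=P[l==k]; top=pts[:,2]>np.percentile(pts[:,2],90)-0.006
        pts=pts[top]
        (cx,cy),(w,h),a=cv2.minAreaRect((pts[:,:2]*1000).astype(np.float32))
        L,W=max(w,h),min(w,h)
        d=pts[:,:2]-pts[:,:2].mean(0); _,_,vt=np.linalg.svd(d,full_matrices=False)
        ang=np.arctan2(vt[0,1],vt[0,0])%np.pi
        out.append(dict(xy=np.array([cx,cy])/1000,ang=ang,n=int(s[k,4]),L=L,W=W,z=np.percentile(pts[:,2],90),px=(u.mean().round(),v.mean().round())))
    return out
def near(a,ref):
    return a+np.pi*np.round((ref-a)/np.pi)
E
python3 - <<'E'
from cas import *
move_gripper(0.05)
p=current_position(); servo_line([p[0],p[1],0.26],rate=0.2)
move_ptp([0.45,-0.02,0.36],Q(-0.1))
c=capture("top"); cv2.imwrite("pics/j.png",c["image"])
for r in ribs(c): print({k:(np.round(v,3).tolist() if k!="n" else v) for k,v in r.items()})
print(current_clock(),current_joint_pos())
E
```

```text
{'xy': [0.889, 0.452], 'ang': 2.973, 'n': 31, 'L': 36.469, 'W': 17.779, 'z': 0.054, 'px': [132.0, 72.0]}
{'xy': [0.87, 0.419], 'ang': 1.982, 'n': 69, 'L': 51.513, 'W': 31.553, 'z': 0.054, 'px': [146.0, 79.0]}
{'xy': [0.869, 0.371], 'ang': 0.306, 'n': 49, 'L': 36.807, 'W': 27.492, 'z': 0.054, 'px': [165.0, 80.0]}
{'xy': [0.852, 0.329], 'ang': 1.185, 'n': 32, 'L': 29.715, 'W': 13.564, 'z': 0.053, 'px': [183.0, 85.0]}
{'xy': [0.832, 0.38], 'ang': 1.994, 'n': 71, 'L': 36.015, 'W': 33.223, 'z': 0.055, 'px': [161.0, 94.0]}
{'xy': [0.83, 0.305], 'ang': 1.055, 'n': 83, 'L': 58.927, 'W': 28.418, 'z': 0.054, 'px': [192.0, 94.0]}
{'xy': [0.821, 0.432], 'ang': 2.434, 'n': 41, 'L': 31.317, 'W': 17.046, 'z': 0.054, 'px': [139.0, 99.0]}
{'xy': [0.806, 0.333], 'ang': 0.47, 'n': 83, 'L': 37.567, 'W': 34.942, 'z': 0.054, 'px': [180.0, 104.0]}
{'xy': [0.65, -0.202], 'ang': 2.661, 'n': 90, 'L': 45.003, 'W': 8.773, 'z': 0.068, 'px': [415.0, 160.0]}
{'xy': [0.552, -0.445], 'ang': 1.953, 'n': 99, 'L': 48.244, 'W': 8.945, 'z': 0.067, 'px': [526.0, 199.0]}
{'xy': [0.407, -0.186], 'ang': 2.965, 'n': 110, 'L': 47.022, 'W': 10.041, 'z': 0.067, 'px': [413.0, 267.0]}
{'xy': [0.396, -0.328], 'ang': 2.006, 'n': 93, 'L': 47.513, 'W': 7.737, 'z': 0.067, 'px': [478.0, 270.0]}
26.375 [-1.97691291e-01  2.14882416e-02  1.55658904e+00  1.34938603e-04
  1.56465573e+00 -9.70465903e-02]
```

View pics/j.png

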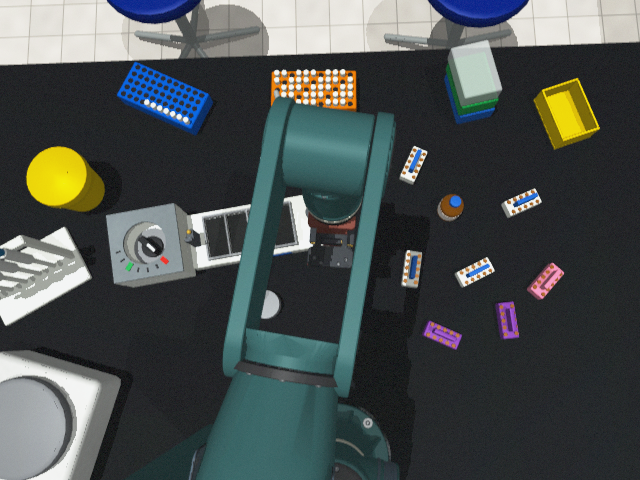

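The four blue-ribbed detections at (415,160), (526,199), (413,267) and (478,270) match the white cassettes. Rib length 45–48 mm and top height about 66 mm both fit the description. The pointer is at the red mark. I'll start with the one at (413,267), with a close crop first.

```bash
cat >> cas.py <<'E'
def ytool(yaw): return np.array([np.sin(yaw),-np.cos(yaw)])
def look(xy,ang,name=None,ref=-0.3):
    yaw=near(ang+np.pi/2,ref)
    p=np.array(xy)-0.05*ytool(yaw)
    move_ptp([p[0],p[1],0.24],Q(yaw)); sleep(0.1)
    c=capture("wrist")
    if name: cv2.imwrite(name,c["image"])
    rs=[r for r in ribs(c,minpx=150,zr=(0.04,0.08)) if np.linalg.norm(r["xy"]-xy)<0.05]
    rs.sort(key=lambda r:np.linalg.norm(r["xy"]-xy))
    for r in rs: print("look",r["xy"].round(4),round(r["ang"],3),r["L"],r["W"],r["z"],r["n"])
    return rs[0] if rs else None, yaw
def pick(r,ref=-0.3):
    yaw=near(r["ang"]+np.pi/2,ref); x,y=r["xy"]
    move_gripper(0.044)
    move_ptp([x,y,0.12],Q(yaw))
    hit=servo_line([x,y,0.034],rate=0.1,contact_N=8)
    print("hit",hit,current_position()); 
    if hit: return yaw
    move_gripper(0.0); print("gap",current_finger_gap())
    servo_line([x,y,0.23],rate=0.15); print("lifted gap",current_finger_gap(),np.round(current_force(),2),current_clock())
    return yaw
def bayc(k): return R0+uy*(-0.075+0.05*k)
def carry(k,yaw):
    b=bayc(k); py=near(PSI+np.pi/2,yaw)
    move_ptp([b[0],b[1],0.23],Q(py)); print("at bay gap",current_finger_gap(),current_clock(),np.round(current_joint_pos(),2))
    return py
E
python3 - <<'E'
from cas import *
r,yaw=look(np.array([.407,-.186]),2.965,"pics/k.png")
E
```

```text
look [ 0.4088 -0.1876] 2.955 50.03805160522461 8.41988754272461 0.06419687060883361 438
```

View pics/k.png

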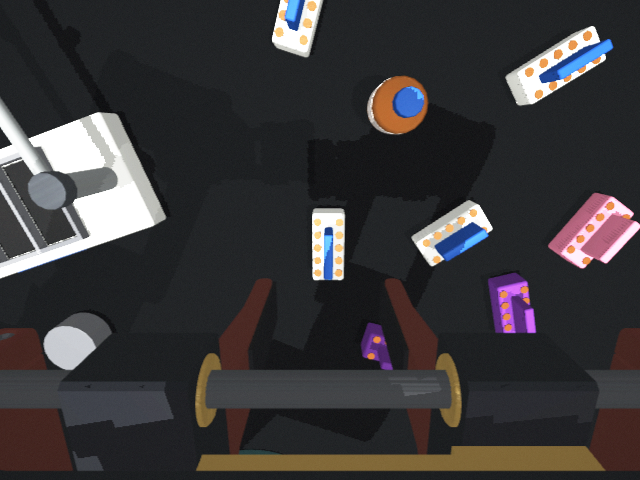

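The white, blue-ribbed cassette at (328,245) is lined up with the jaws. The rod is swung away over the back at (20,130). Picking now.

```bash
python3 - <<'E'
from cas import *
r,yaw=look(np.array([.4088,-.1876]),2.955)
yaw=pick(r)
py=carry(3,yaw)
cv2.imwrite("pics/l.png",capture("wrist")["image"])
cv2.imwrite("pics/l2.png",capture("scene")["image"])
E
```

```text
look [ 0.4091 -0.1877] 2.957 49.045249938964844 7.4338531494140625 0.06410957370177779 402
hit False [ 0.40972086 -0.18802292  0.03454442]
gap 0.009720777539615167
lifted gap 0.009643315802926055 [ 0.36 -0.07 -1.63] 32.125
at bay gap 0.009835301575204883 33.7667 [ 0.35  0.26  1.58 -0.    1.3   1.76]
```

View pics/l.png

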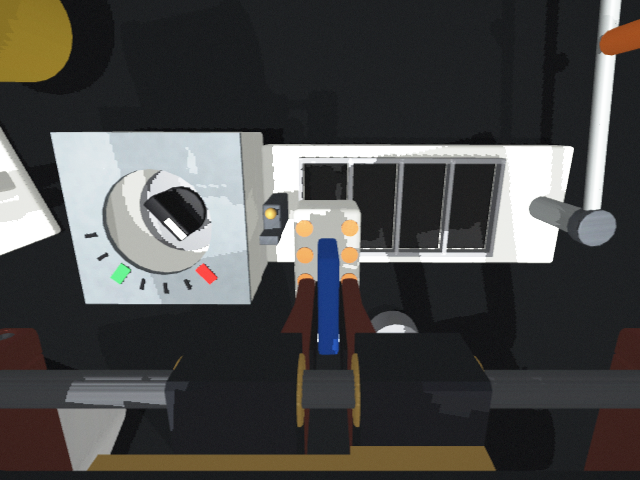

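View pics/l2.png

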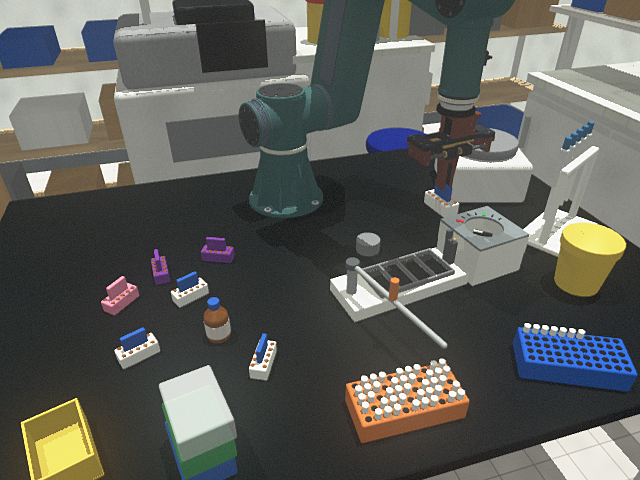

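```bash
python3 - <<'E'
from cas import *
c=capture("wrist")
for u,v in [(303,160),(506,160),(495,253)]:
    X=world(c,u,v,z=.047)[:2]-R0; print(X@ux,X@uy)
E
```

```text
0.049848332328483146 0.096661153443594
0.049601320435652664 -0.10181554269387687
-0.046405366815357965 -0.1035285977777381
```

```bash
sed -i 's/R0=np.array(\[.5035,.1770\])/R0=np.array([.5047,.1757])/' cas.py
cat >> cas.py <<'E'
def lower(k,py,jog=True):
    b=bayc(k); q=Q(py)
    move_ptp([b[0],b[1],0.115],q)
    print("gap",current_finger_gap())
    hit=servo_line([b[0],b[1],0.0685],rate=0.05,contact_N=5)
    p=current_position(); print("lower hit",hit,p,np.round(current_force(),2),"gap",current_finger_gap())
    return hit,p
def release(k,py):
    move_gripper(0.034); b=current_position(); servo_line([b[0],b[1],0.23],rate=0.2); print("t",current_clock())
def check(name):
    c=capture("wrist"); cv2.imwrite(name,c["image"])
    for r in ribs(c,minpx=80,zr=(0.07,0.115)):
        X=r["xy"]-R0; print("seated?",(X@ux).round(4),(X@uy).round(4),"ang",round(r["ang"]-PSI,3),"z",round(float(r["z"]),4),r["n"])
E
python3 - <<'E'
from cas import *
py=near(PSI+np.pi/2,1.7); 
from scipy.spatial.transform import Rotation as Ro
print(np.degrees(Ro.from_quat(current_orientation()).as_matrix()[:,0]), py)
py=np.arctan2(*Ro.from_quat(current_orientation()).as_matrix()[[1,0],0]); print(py)
print(lower(3,py))
E
```

```text
[ 8.69137629e+00 -5.66327304e+01  1.32527320e-02] 1.7247963267948965
-1.4185153183986638
gap 0.009467940606021848
lower hit True [0.49237948 0.24993887 0.06885544] [-0.46  0.38  4.25] gap 0.00960346142096773
(True, array([0.49237948, 0.24993887, 0.06885544]))
```

```bash
cat >> cas.py <<'E'
def bayview(name):
    # camera view of the bays: tool y points +x-ish away; stand in front
    p=R0-0.06*ux; move_ptp([p[0],p[1],0.24],Q(PSI-np.pi/2)); sleep(0.1); 
    c=capture("wrist"); cv2.imwrite(name,c["image"]); 
    for r in ribs(c,minpx=80,zr=(0.07,0.115)):
        X=r["xy"]-R0; print("seated?",(X@ux).round(4),(X@uy).round(4),"ang",round(r["ang"]-PSI,3),"z",round(float(r["z"]),4),r["n"])
E
python3 - <<'E'
from cas import *
release(3,0); check("pics/m.png")
r,yaw=look(np.array([.396,-.328]),2.006,"pics/m2.png"); print(current_clock())
E
```

```text
t 36.8667
seated? -0.0014 0.0747 ang 0.006 z 0.0991 630
look [ 0.3966 -0.3282] 1.99 49.2438850402832 8.405571937561035 0.06402936546144357 374
39.6
```

View pics/m.png

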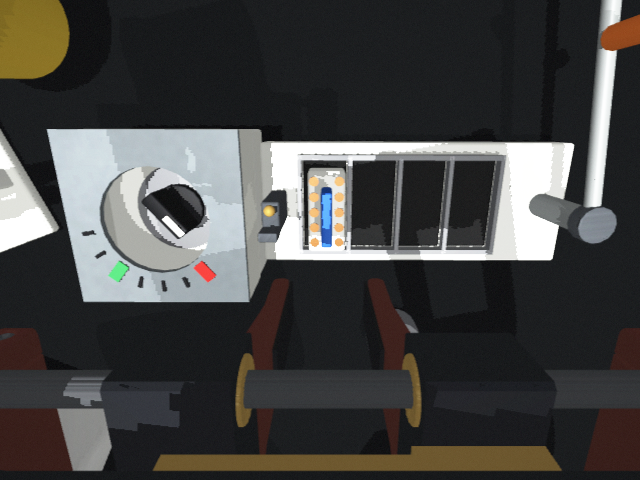

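View pics/m2.png

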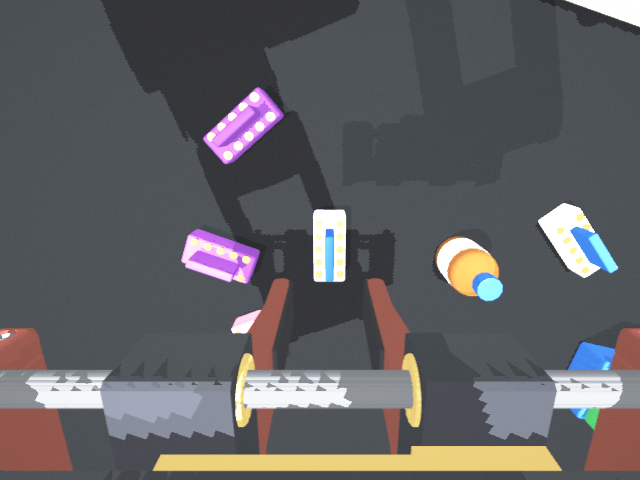

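Cassette 1 is seated in bay 3, with its rib at (327,217) and rib top at 0.099 m. The next cassette, white and blue at (330,250), is aligned between the jaws.

```bash
cat >> cas.py <<'E'
def do(xy,ang,k,name):
    r,_=look(np.array(xy),ang,name+"_look.png")
    yaw=pick(r)
    if current_finger_gap()<0.007: print("LOST"); return
    py=carry(k,yaw)
    cv2.imwrite(name+"_carry.png",capture("wrist")["image"])
    if current_finger_gap()<0.007: print("LOST"); return
    hit,p=lower(k,py)
    if abs(p[2]-0.069)<0.003: release(k,py); check(name+"_seat.png")
    else: print("NOT RELEASED")
E
python3 - <<'E'
from cas import *
do([.3966,-.3282],1.99,2,"pics/n")
E
```

```text
look [ 0.3966 -0.3278] 2.0 48.61345291137695 8.329235076904297 0.06412277895358648 351
hit False [ 0.39704584 -0.32822796  0.03461878]
gap 0.009797488440301967
lifted gap 0.009568427771161393 [-0.67 -0.48 -1.75] 44.075
at bay gap 0.009586878574302155 46.0167 [ 0.25  0.25  1.6  -0.    1.29 -1.47]
gap 0.009648296752261677
lower hit True [0.50001218 0.20057973 0.06890214] [-0.64  1.11  3.65] gap 0.009581564065024459
t 49.0167
seated? -0.002 0.0243 ang -0.011 z 0.0991 621
seated? -0.0027 0.0742 ang 0.003 z 0.0992 808
```

View pics/n_seat.png

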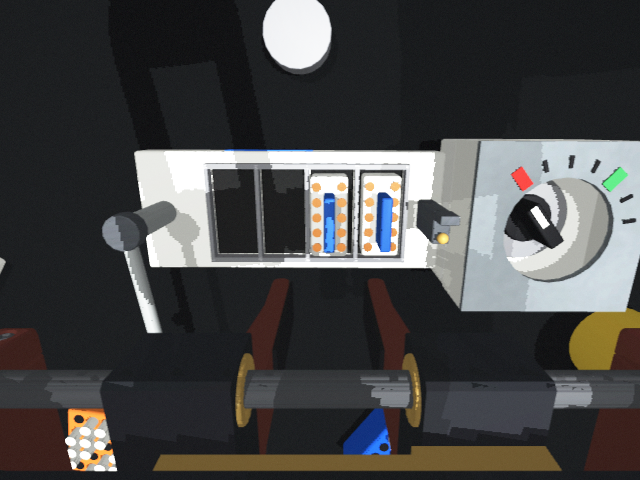

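Two cassettes are seated, at (330,222) and (383,222). Next are bays 1 and 0.

```bash
python3 - <<'E'
from cas import *
do([.65,-.202],2.661,1,"pics/o")
E
```

```text
look [ 0.6515 -0.2027] 2.687 49.08208084106445 8.474908828735352 0.0641772912257595 421
hit False [ 0.65206268 -0.2028884   0.03469407]
gap 0.009405837626433235
lifted gap 0.009536747697593679 [-1.01  0.14 -2.12] 54.75
at bay gap 0.009669026425426715 56.175 [ 0.16  0.23  1.62 -0.    1.29 -1.57]
gap 0.009810841275652805
lower hit True [0.5076436  0.15122877 0.06887981] [-0.59  1.96  3.7 ] gap 0.009345914905218602
t 59.175
seated? -0.002 0.0237 ang 0.005 z 0.0991 810
seated? -0.0027 0.074 ang 0.003 z 0.0991 1058
seated? -0.0017 -0.0253 ang -0.002 z 0.0991 631
```

View pics/o_seat.png

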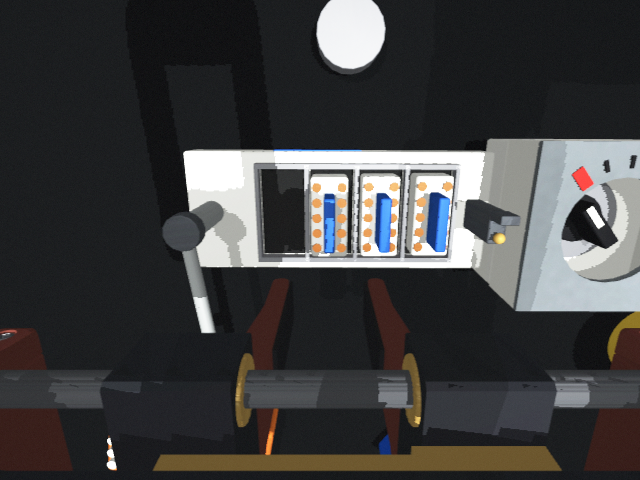

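```bash
python3 - <<'E'
from cas import *
do([.552,-.445],1.953,0,"pics/p")
E
```

```text
look [ 0.5534 -0.4453] 1.944 49.90395736694336 8.329663276672363 0.06410247262403697 417
hit False [ 0.553959   -0.44582443  0.03477901]
gap 0.00981346103884092
lifted gap 0.009704755189075279 [-0.15 -0.24 -2.26] 65.4333
at bay gap 0.00966942658966037 67.4083 [ 0.06  0.23  1.63 -0.    1.29 -1.66]
gap 0.00990823199127574
lower hit True [0.51534088 0.10189977 0.06891747] [-0.45  1.84  4.83] gap 0.009615699787387593
t 70.4083
seated? -0.0019 -0.0759 ang 0.01 z 0.0992 626
seated? -0.0024 0.0235 ang 0.002 z 0.0991 1049
seated? -0.0026 0.0741 ang -0.002 z 0.0991 1281
seated? -0.0015 -0.0259 ang -0.001 z 0.0991 805
```

View pics/p_seat.png

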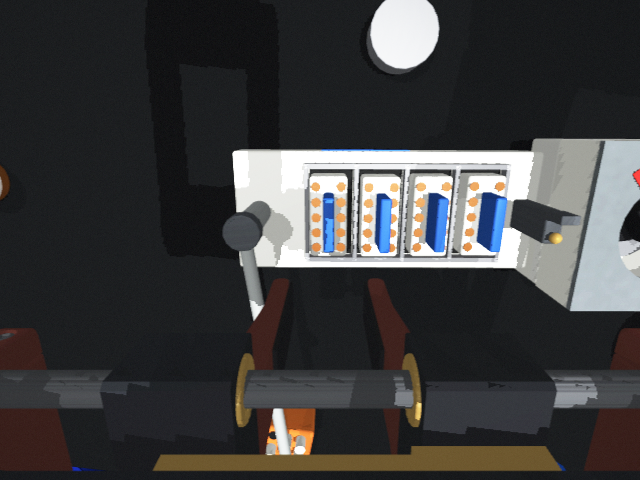

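All four are seated at (328,222), (382,222), (436,222) and (490,222), with rib tops at 0.099 m. Next I find the handle and swing the keeper shut.

```bash
python3 - <<'E'
from keep import *
x,y=.6605,.0672; yaw=PSI-1.45
yt=np.array([np.sin(yaw),-np.cos(yaw)])
move_gripper(0.06)
p=np.array([x,y])-0.03*yt
move_ptp([p[0],p[1],0.30],Q(yaw)); sleep(.1)
c=capture("wrist"); cv2.imwrite("pics/q.png",c["image"])
hsv=cv2.cvtColor(c["image"],cv2.COLOR_BGR2HSV); from h import cloud
P=cloud(c); m=(hsv[...,0]<18)&(hsv[...,0]>5)&(hsv[...,1]>150)&(P[...,2]>.15)&(P[...,2]<.175)
print(m.sum(),P[m].mean(0), np.percentile(P[m],[2,98],axis=0))
print(current_joint_pos(), current_clock())
E
```

```text
285 [0.6641491  0.06773505 0.16157166] [[0.65455337 0.05940982 0.15139164]
 [0.670061   0.07539653 0.16459782]]
[9.40501292e-03 4.35528905e-01 1.14796770e+00 2.59401663e-06
 1.55817547e+00 1.30509592e+00] 73.725
```

View pics/q.png

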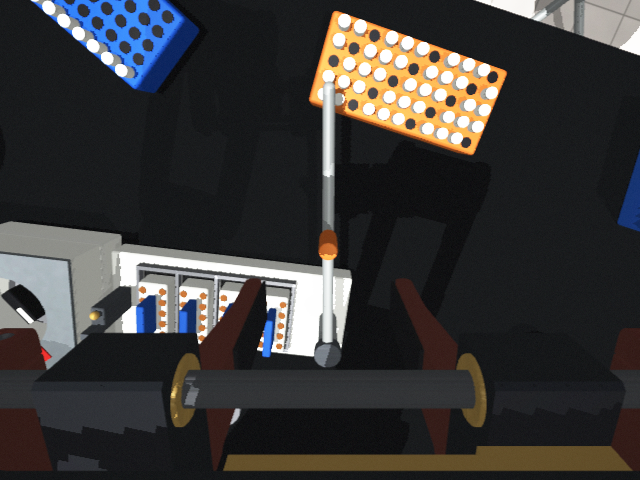

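```bash
python3 - <<'E'
from keep import *
th=1.45; x,y=.6612,.0675
move_ptp([x,y,0.22],Q(PSI-th))
print(servo_line([x,y,0.1245],rate=0.12,contact_N=6))
move_gripper(0.0); print(current_finger_gap(),np.round(current_force(),2))
arc(1.45,0.15,0.1245,step=0.1,rate=0.15)
print("gap",current_finger_gap())
for t in [0.10,0.05,0.0,-0.02,-0.04]:
    x,y=hp(t); h=servo_line([x,y,0.1245],Q(PSI-t),rate=0.04,contact_N=18)
    print(t,h,np.round(current_force(),1),current_position()[:2])
    if h: break
cv2.imwrite("pics/r.png",capture("wrist")["image"]); print(current_clock(),current_finger_gap())
E
```

```text
False
0.017577999763371297 [ 0.1  -0.97  0.15]
arc 0.15 [ 0.5  6.5 -2.9] t 79.1
gap 0.01704290798048766
0.1 False [ 0.3  6.8 -1.6] [0.51849914 0.16947115]
0.05 False [-1.1  6.4  0. ] [0.51139608 0.16883843]
0.0 False [ 3.9  7.9 -5.3] [0.50625711 0.16815665]
-0.02 False [ 10.9   9.1 -12. ] [0.50630424 0.16818102]
-0.04 False [ 16.9   9.6 -17.9] [0.50638338 0.16799755]
80.625 0.01718055918079741
```

View pics/r.png

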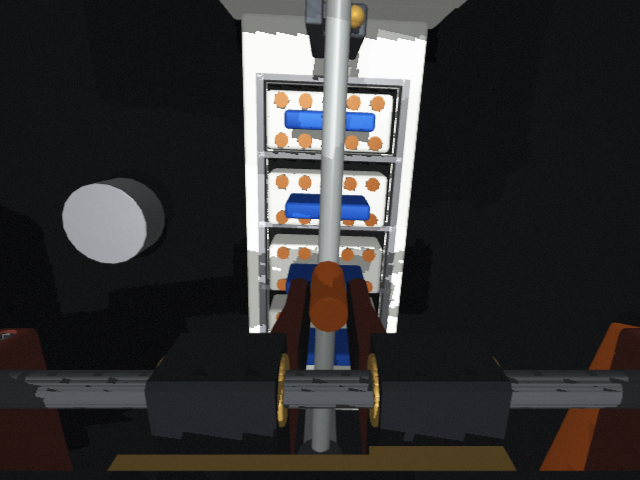

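The bar reached its stop: the force rose with no further movement. I'll relax, release and check it.

```bash
python3 - <<'E'
from keep import *
from cas import ribs,R0,ux,uy
x,y=hp(0.0); servo_line([x,y,0.1245],Q(PSI),rate=0.04)
move_gripper(0.05); p=current_position(); servo_line([p[0],p[1],0.27],rate=0.2); sleep(.1)
c=capture("wrist"); cv2.imwrite("pics/s.png",c["image"])
P=cloud(c); m=(P[...,2]>.105)&(P[...,2]<.124); v,u=np.nonzero(m)
Z=P[m]; X=(Z[:,:2]-R0); a=X@ux; b=X@uy; k=(abs(a)<.03)&(b>-.1)&(b<.11)
pf=np.polyfit(b[k],a[k],1); print("rod slope vs mixer y (=theta):",pf[0], "n",k.sum())
for r in ribs(c,minpx=60,zr=(0.07,0.105)):
    q=r["xy"]-R0; print((q@ux).round(4),(q@uy).round(4),r["z"].round(4),r["n"])
print(current_clock())
# park over the dial for the look
from dial import C
move_ptp([C[0]-.03,C[1]-.03,0.28],Q(2.42))
cv2.imwrite("pics/s2.png",capture("wrist")["image"])
cv2.imwrite("pics/s3.png",cv2.resize(capture("scene")["image"][180:340,300:540],None,fx=3,fy=3))
E
```

```text
rod slope vs mixer y (=theta): 0.0027892468445496798 n 2545
-0.0164 0.0749 0.0993 211
0.0145 0.0749 0.0992 177
-0.0164 0.0246 0.0991 252
0.0143 0.0246 0.099 222
-0.018 -0.0247 0.0991 210
0.0166 -0.0247 0.099 179
-0.0164 -0.0751 0.099 316
0.0142 -0.0751 0.099 278
82.6333
```

View pics/s.png

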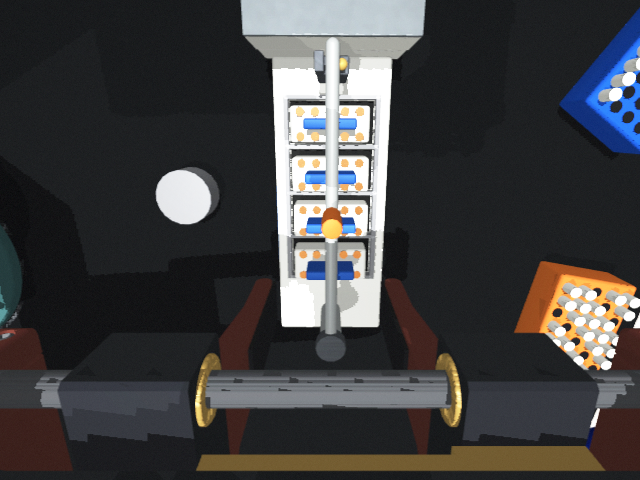

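View pics/s2.png

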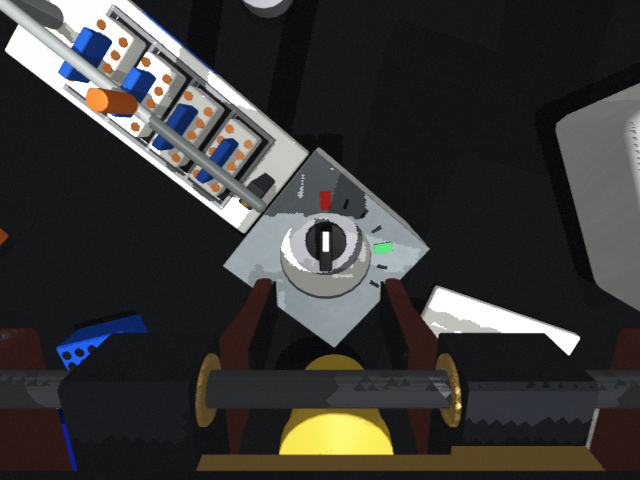

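View pics/s3.png

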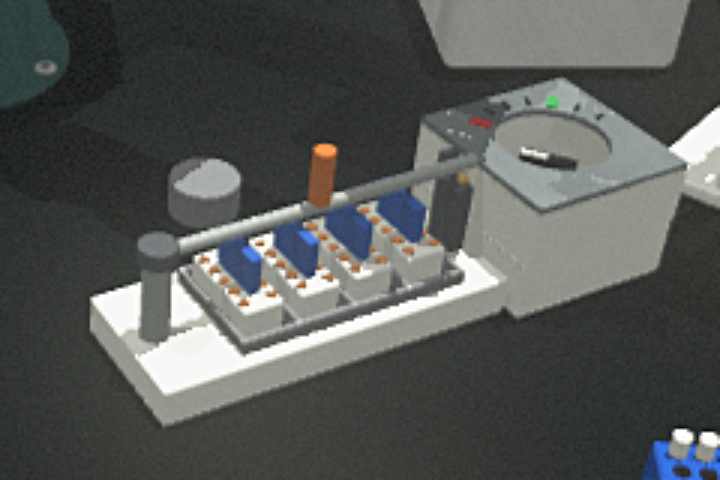

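The keeper is shut (slope about 0.003 rad), the cassettes are seated, and the pointer at (326,240) faces red at (325,200). Now I turn the dial to green.

```bash
python3 - <<'E'
from dial import *
enter(2.42)
move_gripper(0.0); print(current_finger_gap(),ft())
turn(-1.395,step=0.1)
move_gripper(0.036); 
servo_line([C[0],C[1],0.2],rate=0.15)
yaw=1.025; yt=np.array([np.sin(yaw),-np.cos(yaw)]); p=C-0.05*yt
move_ptp([p[0],p[1],0.25],Q(yaw)); sleep(.1)
c=capture("wrist"); cv2.imwrite("pics/t.png",c["image"]); cv2.imwrite("pics/t2.png",cv2.resize(c["image"][130:340,220:440],None,fx=2.7,fy=2.7,interpolation=cv2.INTER_CUBIC)); print(current_clock())
E
```

```text
F0 [-0.34 -0.18 -0.04]
contact False
[0.46997342 0.39268573 0.06642419]
0.013333105693777544 ([1.13, -0.64, 1.22], [-0.18, -0.14, -0.006])
turned -1.395 ([-3.96, 12.78, -2.42], [2.293, 0.734, 0.021]) t 91.1083
93.2417
```

View pics/t2.png

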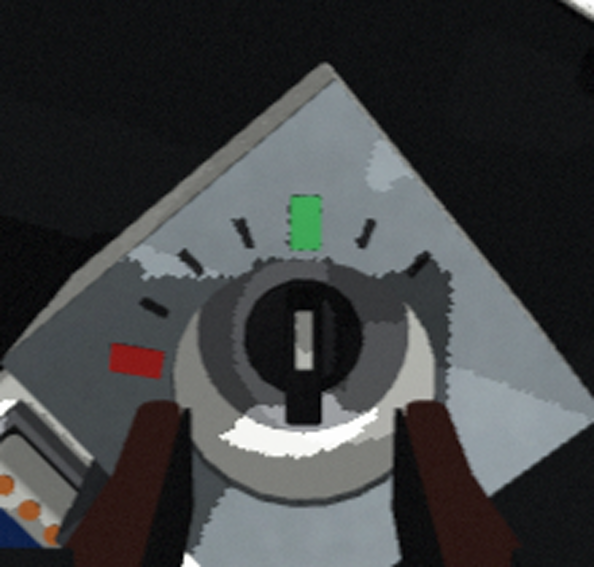

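The pointer (305,340) is in line with the green mark (306,222). One last overall check from a parked pose, then I hand in.

```bash
python3 - <<'E'
from h import *
p=current_position(); servo_line([p[0],p[1],0.33],rate=0.2)
move_ptp([0.134,0.585,0.33],Q(1.3)); sleep(.3)
c=capture("top"); a=c["image"][170:310,90:350]; s=capture("scene")["image"][170:400,80:560]
cv2.imwrite("pics/u.png",cv2.resize(a,None,fx=3,fy=3)); cv2.imwrite("pics/u2.png",cv2.resize(s,None,fx=1.6,fy=1.6))
print(current_clock())
E
```

```text
95.4667
```

View pics/u.png

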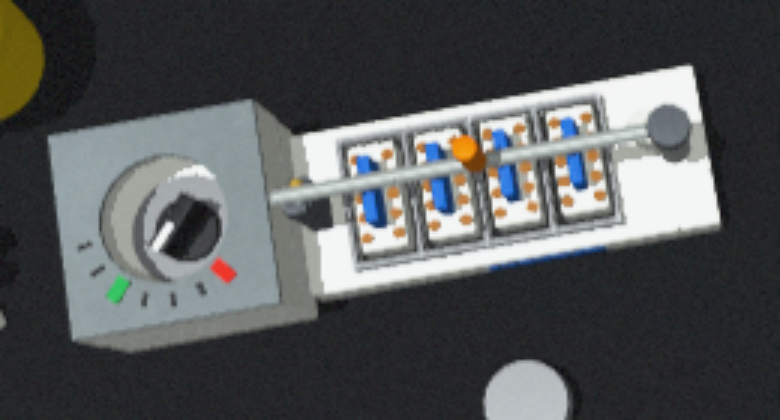

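View pics/u2.png

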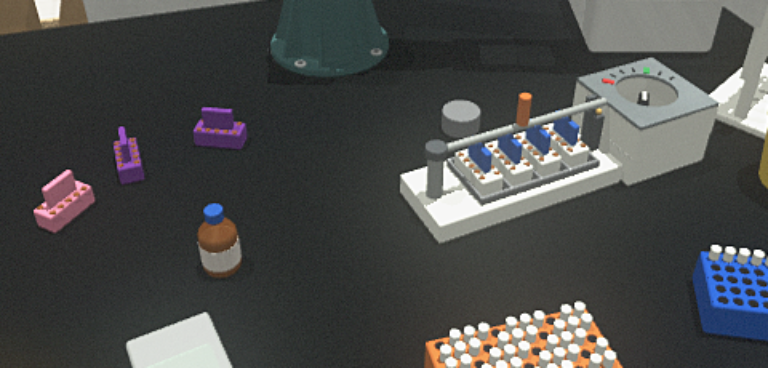

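The last pictures show all four cassettes in bays, the keeper shut, and the pointer at (160,235) directed at green (118,290). The bottle is standing at (220,240), and the weight and look-alikes are untouched.

```bash
python3 -c "
from bench import *
close_job(); print(current_clock())"
```

```text
the job is handed in; nothing more can be done
the job is handed in; nothing more can be done
```

The job is done and handed in at about 95 s of the 210 s allowed; no verdict is reported.

I did the steps in the order asked:
1. **Dial to off:** I turned it back until the torque rose at the stop, with the pointer at red.
2. **Keeper open:** I swung the bar open to about 1.45 rad.
3. **Cassettes:** I stood all four blue-ribbed cassettes in bays 3, 2, 1 and 0. One had been knocked aside during the run, so I measured it again before picking it.
4. **Keeper shut:** I swung the bar shut until it pressed on its stop.
5. **Dial to green:** I turned it clockwise by 1.395 rad.

What the last checks showed:
- **Cassettes:** they sit within about 3 mm of their bay centres, and the rib tops measured 99 mm above the bench, as they should.
- **Keeper:** the measured bar angle was about 0.003 rad.
- **Dial:** the pointer lines up with the green mark. I judged this from the picture rather than from an angle reading.
- **Surroundings:** the bottle is standing, and the weight and the pink and purple look-alikes are where they were. The arm was parked clear of everything.

No check failed. The separate camera measurements of the mixer's position differed by up to about 6 mm, so I used a corrected average. The four cassettes all seated with that.

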